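# Tip the nuts into the parts box and click its slide lid shut

### The job

Pick up the steel pouring pan, tip all four nuts out of it into the open grey parts box, and stand the empty pan upright on the bench again. Then lay the black slide lid into the open end of the box's rails, tongue first, and slide it fully home until its springy tongue clicks down behind the ledge; let go of it, and do not push the other things on the bench about.

Things in the scene. Friction and masses are not known exactly. Their poses are not given: they have to be found in the camera images.
- box: grey parts box fixed to the bench; origin under its middle at bench height, x = direction in which the lid slides shut, z up. Body 112 mm (x -56 to 56) by 92 mm (y), open on top: opening 100 mm (x -50 to 50) by 72 mm (y), floor 4 mm thick. End walls 44 mm high. The lid closes it at z = 46 mm. Two stop posts at x = 56 (58 mm high, 32 to 92 mm apart) end the lid's slide
- rail_entry (a point): middle of the rails' open end, at the height on which the lid's underside rides (46 mm up); axes as the box. Side guides 84 mm apart. The first 24 mm (along x) are open above, guides flared to 95 mm apart at 65 mm: the lid's front edge can be lowered in there. Then lips overhang the lid: lead-in 24 to 36 mm (63 mm up at its start), lips 36 to 112 mm, 8 mm of room, tops 58 mm above the bench
- ledge (a point): crest of the ledge behind which the tongue's hook must drop; on a nose beyond the box's +x end, 73.5 mm from the box's middle, 51 mm above the bench; axes as the box. From the lid's side a 34 degree ramp, 8 mm high, leads up to it from 15 mm before; its back is steep, 8 mm deep
- lid_grip (a point): loose black slide lid, first flat on the bench: plate 108 (x) x 80 (y) x 5 mm with an upright grip rib in the middle, 14 (x) x 30 (y) mm, its top 39 mm above the underside. Point in the rib, 22 mm above the underside and midway along the plate; x towards the tongue, z up. Grip the rib across its 14 mm. 0.09 kg. Home: 0 to 2 mm in x, y = 0, 68 mm up in the box's frame, x along box x. Pushing needs 1 to 3 N, the click 5 to 12 N
- tab (a joint): the lid's springy tongue, 18 mm wide, standing out 27 mm from the middle of the lid's +x edge, 7 to 10 mm above the lid's underside, with a hook under its end: a 6 mm round-footed bar reaching down level with the underside. 0 relaxed, positive (rad) when bent up; 0.12 to 0.2 with the hook on the ledge's crest, back to about 0 when it has clicked down behind it. Stiffness 1.1 Nm/rad
- tab_tip (a point): centre of the hook's round foot at the tongue's end, 78 mm from the lid's middle along the lid's x, 3 mm above its underside
- pan_mid (a point): loose bent-steel pouring pan, upright, with four nuts in it: flat parallel sides 58 mm apart outside (y), 48 mm high, from x = -37 to 22, walls and floor 3 mm; at +x the floor slopes up at 40 degrees as an open chute with side cheeks (up to 58 mm high). Point midway between the sides, 24 mm above the underside; x towards the spout, z up. Grip across the 58 mm. 0.22 kg
- pan_lip (a point): the pan's pouring lip, 70 mm from pan_mid along the pan's x and 40 mm above its underside, 52 mm wide inside; axes as pan_mid. The nuts slide out over it when the pan is tipped spout-down by 55 to 75 degrees
- nut0_mid (a point): one of four steel hex nuts, 23 mm across corners, 11 mm high, 22 g; point at its centre; starts in the pan
- nut1_mid (a point): one of four steel hex nuts, 23 mm across corners, 11 mm high, 22 g; point at its centre; starts in the pan
- nut2_mid (a point): one of four steel hex nuts, 23 mm across corners, 11 mm high, 22 g; point at its centre; starts in the pan
- nut3_mid (a point): one of four steel hex nuts, 23 mm across corners, 11 mm high, 22 g; point at its centre; starts in the pan
- driver_grip (a point): a bystander: screwdriver lying on the bench (up to 30 mm high); this point is in its handle
- wrench: a bystander: flat wrench 170 mm long lying on the bench; origin under its middle
- pack: a bystander: cordless-tool battery pack, 75 x 105 x 62 mm high; origin under its middle
- oilcan: a bystander: grey can 60 mm across, 150 mm tall, standing beyond the box; origin under its middle
- bearing: a bystander: ball bearing, ring 44 mm across, 14 mm high, flat on the bench; origin under its middle
- socket_center (a point): a bystander: plain steel socket standing upright, 28 mm across, 38 mm tall; point at its centre
- vblock: a bystander: small grooved steel block 34 x 24 x 22 mm, lying close beside the lid's plate; origin under its middle
- whetstone: a bystander: brown sharpening stone 110 x 35 x 22 mm; origin under its middle
Not all that is in view belongs to the job. What is shaped like the part that bears pan_mid but orange or purple is not meant.

How it is judged (in metres and radians):
On the way, in this order (a step that is already met when the one before it is completed fails the run):
1. all four nuts lie in the box while the pan is still tipped (x of nut0_mid in the frame of box between -0.056 and 0.056 m and y of nut0_mid in the frame of box between -0.04 and 0.04 m and z of nut0_mid in the frame of box between 0 and 0.05 m and x of nut1_mid in the frame of box between -0.056 and 0.056 m and y of nut1_mid in the frame of box between -0.04 and 0.04 m and z of nut1_mid in the frame of box between 0 and 0.05 m and x of nut2_mid in the frame of box between -0.056 and 0.056 m and y of nut2_mid in the frame of box between -0.04 and 0.04 m and z of nut2_mid in the frame of box between 0 and 0.05 m and x of nut3_mid in the frame of box between -0.056 and 0.056 m and y of nut3_mid in the frame of box between -0.04 and 0.04 m and z of nut3_mid in the frame of box between 0 and 0.05 m and angle between pan_mid's own z axis and vertical above 0.35 rad), for 0.1 s.
2. the lid is fully home with its tongue clicked down behind the ledge (x of lid_grip in the frame of box between -0.003 and 0.006 m and y of lid_grip in the frame of box between -0.006 and 0.006 m and z of lid_grip in the frame of box between 0.062 and 0.074 m and value of joint tab below 0.06 rad and angle between lid_grip's own z axis and vertical below 0.06 rad), for 0.2 s.
At the end, for the whole second after the job is handed in: All four nuts are in the box; the lid is within 3 mm short of home along the rails (or up to the stops), within 6 mm of its rails' middle and height and level within 0.06 rad, with its tongue sprung back (below 0.06 rad); the pan stands upright (within 0.08 rad) on the bench; all at rest (all of step 2 and x of nut0_mid in the frame of box between -0.056 and 0.056 m and y of nut0_mid in the frame of box between -0.04 and 0.04 m and z of nut0_mid in the frame of box between 0 and 0.05 m and x of nut1_mid in the frame of box between -0.056 and 0.056 m and y of nut1_mid in the frame of box between -0.04 and 0.04 m and z of nut1_mid in the frame of box between 0 and 0.05 m and x of nut2_mid in the frame of box between -0.056 and 0.056 m and y of nut2_mid in the frame of box between -0.04 and 0.04 m and z of nut2_mid in the frame of box between 0 and 0.05 m and x of nut3_mid in the frame of box between -0.056 and 0.056 m and y of nut3_mid in the frame of box between -0.04 and 0.04 m and z of nut3_mid in the frame of box between 0 and 0.05 m and angle between pan_mid's own z axis and vertical below 0.08 rad and height (world z) of pan_mid between 0.018 and 0.029 m and linear speed of each of lid, pan, nut0, nut1, nut2, nut3 below 0.03 m/s); the robot touches nothing.
It fails at once if a bystander is pushed more than 30 mm from its place (distance of any of driver_grip, wrench, pack, oilcan, bearing, socket_center, vblock, whetstone from where it was at the start of the episode above 0.03 m).
It also fails if it takes over 64 s, if anything falls off the work surface, if the arm or the gripper's body presses on something with over 40 N, if the wrist force passes 120 N, or if a joint passes its speed limit or range.

### The arm

A 7-joint arm with a two-finger parallel gripper is mounted at the origin on the work surface. World frame = base frame: x ahead of the robot, y to its left, z up, the work surface at z = 0. Lengths are in m, angles in degrees, forces in N, time in s.
With the tool pointing down it reaches from about 0.35 to 0.775 m from the base axis. Payload 3.1 kg.
Tool frame: the origin (TCP) lies at the very end of the fingers, on their centre line; the grasp point (between the pads) lies 19 mm behind it; x points along the fingers, y is the direction in which the jaws open and shut, and the axes are right-handed (so a half turn about x gives the same grasp; the last joint's range is limited). The gripper opens to 85 mm and grips with 20 to 120 N. Pads are 22 mm wide; open, the fingers measure 114 mm over their backs; the gripper's body (76 mm by 85 mm) begins 54 mm behind the grasp point. The pads swing forward as they close: fully open they stand 13 mm farther back than shut.
Start: joints at [60.98, 17.813, 0.802, 86.603, -0.252, 75.585, -1.558], TCP at [0.247, -0.492, 0.231] pointing down, gripper open.
Joint ranges: [-154.91, 154.91], [-16.99, 109.72], [-72.82, 74.43], [7.12, 147.25], [-82.49, 262.49], [11.32, 116.49], [-174.64, 174.64]. Speed limits (degrees/s): [159.86, 159.86, 180, 180, 180, 180, 180].

### API

Orientations are given as [roll, pitch, yaw] about the fixed x, y, z axes, in that order (R = Rz(yaw) Ry(pitch) Rx(roll)).
In Python, from workcell import * gives the robot as it stands.
- The arm moves only by the shell command python3 -m pendant 'ROWS' [OPENING] [FORCE]. ROWS is text: rows parted by semicolons, each of 4 numbers parted by spaces: the shift along the world's x, y, z in mm, then the turn about the world's z in degrees. In form: dx dy dz roll; .... A call has 1 to 20 rows; each row is the pose to reach, as a shift and turn from the pose commanded when the call began; what a row does not reach only later rows make up. A row lasts 1/12 s, in which the tool goes at most 41.7 mm and 7.16 degrees, less where a joint would pass 70% of its speed; a pose out of reach is approached as far as the arm can. A call with a gripper value outside its range is refused whole. OPENING is the closure, from -1 (fully open) to 1 (shut), set as the call begins (- or left out, the last holds). The fingers move at their own pace and stop on an object; FORCE is the grip in N (left out, the last holds). Time passes only in rows, so rows that repeat a pose let the fingers close. It gives the time, the measured TCP pose, the force and the opening at its end, in the units of the state.
- sense(): the state, without advancing time (a new reading comes with each control period).
- get_image(name): name is "scene" or "top" or "wrist"; returns (picture, depth): 384x512x3 uint8, red, green, blue; 384x512 float32, m along the optical axis (not along the pixel's ray), 0 where there is no reading.
- camera_model(name): a dict with "K" (3x3 intrinsics, pixels), "distortion" ([k1, k2, p1, p2, k3] as OpenCV has them; the pictures are not rectified), "R" (3x3) and "t" (3): a world point X has camera coordinates R X + t. Camera axes: x right, y down, z forward; pixel columns grow to the right and rows downward; lengths in m; the calibration is good to about 2 mm. A picture is of the moment at which its call begins: read the wrist's pose just before it. camera_model takes no time and is no camera call; for the wrist camera it gives the pose at the moment of the call.
- sign_off(): hands the job in, once; it reports no verdict.
Trained networks look in the newest picture that a camera, given by its name, has taken for a name from the list of things; names that differ only in an ending like _2 or _b are one class to them, and where a whole thing is asked for, a point or a joint stands for the part that bears it (a point fixed in the world has none). Each returns a list of dicts, best first, with "score" (0 to 1); they miss things now and then, are a little off and sometimes report something else, mostly with a low value. They report only what shows in the picture. A call takes as long as a camera call. They do not tell look-alikes from the thing itself.
- spot_in(camera, label): "position" ([x, y, z] in m, in the coordinates of the camera as it stood for that picture, good to about 4 mm: the middle of the surface that is visible of it).
- mark_of(camera, label): "position" ([x, y, z] in m, in the coordinates of the camera as it stood for that picture, good to about 4 mm: a listed point, or the origin of a listed thing).
The state is a dict: "t": time; "qpos": joint angles; "qvel": joint speeds; "joint_torque": joint torques, N m; "position": TCP position; "orientation": TCP orientation; "wrist_force": force on the tool from outside, world axes, zero at the start; "torque": the same for the moment, N m; "gripper_width": opening from 0.0 (shut) to 1.0 (fully open).
Only numpy, scipy, OpenCV 4.12 (cv2) and the standard library are available. Lean on these libraries where they do the work, as an engineer would, in place of code of your own. Each camera call takes 0.05 s, during which the arm holds its last target. There are 200 camera calls.

## Working session

There is one attempt and no reset: what is moved stays moved. The work goes in short steps, Python scripts to look and compute and a shell command to move; the robot and the scene stay as the last step left them, time stands still between calls to the robot, and variables do not carry over. Pictures are saved under pics/ and viewed, about 8 in all and at most 12, crops included, and the job is handed in when it is done.

```bash
mkdir -p pics
cat > h.py <<'E'
from workcell import *
import numpy as np, cv2
def grab(cam,fn=None):
    m=camera_model(cam); im,d=get_image(cam)
    if fn: cv2.imwrite('pics/'+fn,im[:,:,::-1])
    return m,im,d
def w(m,p): return np.array(m["R"]).T@(np.array(p)-np.array(m["t"]))
def px(m,d,u,v):
    xy=cv2.undistortPoints(np.array([[[u,v]]],float),np.array(m["K"]),np.array(m["distortion"]))[0,0]
    z=d[int(v),int(u)]; return w(m,[xy[0]*z,xy[1]*z,z])
def proj(m,X):
    r,_=cv2.Rodrigues(np.array(m["R"])); return cv2.projectPoints(np.array(X,float).reshape(-1,1,3),r,np.array(m["t"]),np.array(m["K"]),np.array(m["distortion"]))[0][:,0]
E
python3 - <<'E'
from h import *
s=sense(); print({k:np.round(v,3) for k,v in s.items()})
for c in ("scene","top"):
    m,im,d=grab(c,c+"1.png")
    print(c,"campos",w(m,[0,0,0]).round(3))
    for l in "box rail_entry ledge lid_grip tab_tip pan_mid pan_lip nut0_mid driver_grip wrench pack oilcan bearing socket_center vblock whetstone".split():
        print(l,[(round(r["score"],2),w(m,r["position"]).round(3).tolist()) for r in mark_of(c,l)[:3]])
a=cv2.imread('pics/scene1.png');b=cv2.imread('pics/top1.png')
E
```

```text
{'t': np.float64(0.0), 'qpos': array([60.979, 17.861,  0.802, 86.691, -0.252, 75.584, -1.558]), 'qvel': array([ 0.043, -0.011,  0.009, -0.059,  0.034, -0.031,  0.009]), 'joint_torque': array([-0.0000e+00, -3.7991e+01,  1.4600e-01, -2.3059e+01,  1.2000e-02,
        1.4000e-02,  0.0000e+00]), 'position': array([ 0.246, -0.491,  0.23 ]), 'orientation': array([-87.687,  89.866, 118.949]), 'wrist_force': array([-0.391,  1.035,  0.543]), 'torque': array([0.001, 0.046, 0.013]), 'gripper_width': np.float64(1.0)}
scene campos [1.17  0.327 0.764]
box [(0.55, [0.561, -0.03, -0.001])]
rail_entry [(0.58, [0.502, -0.026, 0.045]), (0.28, [0.549, -0.349, 0.002])]
ledge [(0.72, [0.633, -0.022, 0.046]), (0.63, [0.722, -0.18, -0.001])]
lid_grip [(0.85, [0.474, -0.319, 0.027]), (0.63, [0.723, -0.179, -0.001]), (0.53, [0.486, 0.308, 0.007])]
tab_tip [(0.44, [0.55, -0.348, 0.003])]
pan_mid [(0.97, [0.432, 0.143, 0.025]), (0.76, [0.628, 0.404, 0.029]), (0.59, [0.488, 0.291, 0.023])]
pan_lip [(0.86, [0.567, 0.412, 0.044]), (0.81, [0.371, 0.405, 0.039]), (0.73, [0.554, 0.303, 0.043])]
nut0_mid [(0.47, [0.47,
[... 796 characters left out ...]
 0.148, 0.025]), (0.77, [0.632, 0.408, 0.021])]
pan_lip [(0.98, [0.56, 0.414, 0.041]), (0.81, [0.404, 0.21, 0.042]), (0.68, [0.366, 0.4, 0.041])]
nut0_mid [(0.45, [0.462, 0.279, 0.012]), (0.38, [0.491, 0.308, 0.006])]
driver_grip [(0.72, [0.424, -0.004, 0.018])]
wrench [(0.66, [0.753, 0.192, 0.003]), (0.31, [0.488, 0.305, 0.006])]
pack [(0.61, [0.715, -0.179, -0.0]), (0.31, [0.482, 0.293, 0.023])]
oilcan [(0.71, [0.805, -0.008, 0.002]), (0.27, [0.552, 0.3, 0.041])]
bearing [(0.73, [0.427, -0.002, 0.016])]
socket_center [(0.7, [0.666, 0.24, 0.02]), (0.27, [0.555, -0.025, 0.001])]
vblock [(0.73, [0.458, -0.39, 0.001])]
whetstone [(0.87, [0.687, -0.291, 0.001]), (0.18, [0.722, -0.177, -0.004])]
```

View pics/scene1.png

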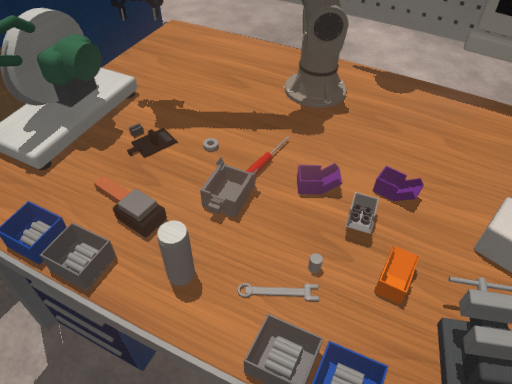

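View pics/top1.png

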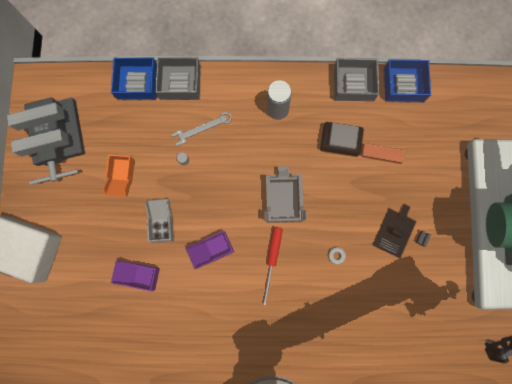

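```bash
python3 -m pendant '40 40 0 0;80 80 0 -4;110 110 0 -8;140 140 0 -12;170 170 0 -16.6;200 210 0 -16.6;220 240 0 -16.6;224 282 0 -16.6;224 323 0 -16.6;224 364 0 -16.6;224 405 0 -16.6;224 446 0 -16.6;224 487 0 -16.6;224 528 0 -16.6;224 569 0 -16.6;224 610 0 -16.6;224 650 0 -16.6;224 690 0 -16.6;224 730 0 -16.6;224 772 0 -16.6' -1 120; python3 -m pendant '0 0 0 0;0 0 0 0;0 0 0 0;0 0 0 0'
python3 - <<'E'
from h import *
s=sense(); print(s["t"],s["position"],s["orientation"])
m,im,d=grab("wrist","w1.png"); print(w(m,[0,0,0]),m["R"])
for l in ("pan_mid","pan_lip","nut0_mid"):
    print(l,[(round(r["score"],2),w(m,r["position"]).round(3).tolist()) for r in mark_of("wrist",l)[:4]])
E
```

```text
t: 3.37
position: [0.4704, 0.2613, 0.2316]
orientation: [166.8, 90.0, -3.2]
wrist_force: [0.1, -0.9, 0.4]
gripper_width: 1.001
t: 3.7
position: [0.4712, 0.2576, 0.2311]
orientation: [84.4, 89.9, -85.7]
wrist_force: [-0.1, 0.1, -0.3]
gripper_width: 1.0
3.7 [0.47123019 0.25759793 0.23113033] [ 84.38239475  89.9150433  -85.74133353]
[0.54615036 0.27071919 0.37356924] [[ 1.72036461e-01 -9.85090509e-01  3.82452063e-04]
 [-9.40445263e-01 -1.64124024e-01  2.97701211e-01]
 [-2.93199868e-01 -5.15751379e-02 -9.54659019e-01]]
pan_mid [(0.97, [0.433, 0.148, 0.021]), (0.82, [0.353, 0.335, 0.023]), (0.38, [0.504, -0.032, 0.049])]
pan_lip [(0.95, [0.56, 0.416, 0.042]), (0.8, [0.402, 0.207, 0.043]), (0.6, [0.554, 0.303, 0.04]), (0.55, [0.37, 0.408, 0.04])]
nut0_mid [(0.63, [0.464, 0.282, 0.009])]
```

View pics/w1.png

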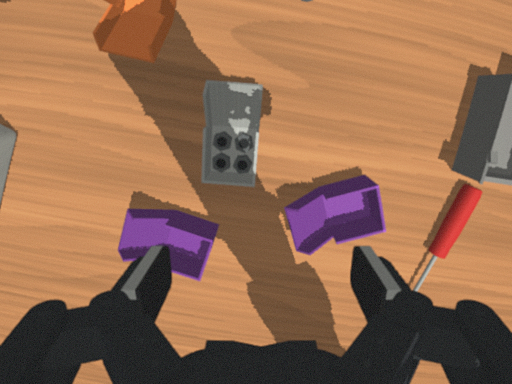

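```bash
cat >> h.py <<'E'
def cloud(m,d):
    h,wd=d.shape; u,v=np.meshgrid(np.arange(wd),np.arange(h))
    xy=cv2.undistortPoints(np.stack([u,v],-1).reshape(-1,1,2).astype(float),np.array(m["K"]),np.array(m["distortion"]))[:,0]
    z=d.reshape(-1,1); P=np.hstack([xy*z,z]); P=(P-np.array(m["t"]))@np.array(m["R"]); P[z[:,0]==0]=np.nan
    return P.reshape(h,wd,3)
def rect(P,lo,hi,c,r):
    q=P.reshape(-1,3); k=(q[:,2]>lo)&(q[:,2]<hi)&(np.hypot(q[:,0]-c[0],q[:,1]-c[1])<r)
    return q[k], cv2.minAreaRect((q[k][:,:2]*1000).astype(np.float32))
E
python3 - <<'E'
from h import *
for c in ("wrist","top"):
    m,im,d=grab(c); P=cloud(m,d)
    q,r=rect(P,.03,.065,(.5,.295),.085); print(c,len(q),r)
    q,r=rect(P,.043,.065,(.46,.287),.055); print(c,len(q),r,np.percentile(q,[1,50,99],axis=0).round(3).tolist())
m,im,d=grab("wrist"); P=cloud(m,d)
for v in (100,130,160): 
  row=P[v,195:275]; print([ (195+i,(row[i]*1000).astype(int).tolist()) for i in range(0,80,4) if row[i][2]>.025])
E
```

```text
wrist 1968 ((500.2842102050781, 294.9039306640625), (107.48358154296875, 58.44319152832031), 5.133565425872803)
wrist 527 ((476.459716796875, 292.6363830566406), (59.28900909423828, 58.32763671875), 5.490322589874268) [[0.446, 0.262, 0.043], [0.461, 0.295, 0.048], [0.506, 0.323, 0.049]]
top 202 ((499.9197082519531, 290.898681640625), (105.2933349609375, 55.385372161865234), 7.974851608276367)
top 35 ((463.7935485839844, 270.3627014160156), (29.43537139892578, 59.26197814941406), 55.336524963378906) [[0.448, 0.262, 0.043], [0.451, 0.267, 0.047], [0.491, 0.298, 0.051]]
[(207, [531, 323, 52]), (211, [530, 322, 30]), (215, [531, 319, 26]), (219, [532, 314, 27]), (223, [532, 310, 27]), (227, [533, 306, 28]), (231, [534, 302, 29]), (235, [535, 297, 29]), (239, [535, 293, 27]), (243, [536, 289, 29]), (247, [537, 285, 30]), (251, [538, 280, 30]), (255, [538, 276, 30]), (259, [539, 272, 30])]
[(207, [500, 320, 44]), (259, [508, 267, 32])]
[(203, [468, 320, 47]), (207, [467, 317, 37]), (255, [478, 266, 47])]
```

```bash
python3 -m pendant '-11 33.5 0 -4.6;-11 33.5 -40 -4.6;-11 33.5 -80 -4.6;-11 33.5 -120 -4.6;-11 33.5 -160 -4.6;-11 33.5 -195 -4.6;-11 33.5 -210 -4.6;-11 33.5 -219 -4.6;-11 33.5 -219 -4.6' - 120; python3 -m pendant '0 0 0 0;0 0 0 0;0 0 0 0;0 0 0 0;0 0 0 0;0 0 0 0;0 0 0 0' 1 120; python3 -m pendant '0 0 2 0;0 0 4 0;0 0 6 0;0 0 8 0;0 0 8 0;0 0 8 0'
python3 - <<'E'
from h import *
s=sense();print(s["torque"],s["position"],s["orientation"])
m,im,d=grab("wrist","w2.png");P=cloud(m,d)
q,r=rect(P,.03,.09,(.5,.295),.085); print(len(q),r)
E
```

```text
t: 4.8
position: [0.4584, 0.2919, 0.0104]
orientation: [25.4, 89.8, -149.2]
wrist_force: [0.2, -1.2, 0.7]
gripper_width: 0.999
t: 5.38
position: [0.4615, 0.2942, 0.0148]
orientation: [-158.0, 89.7, 27.4]
wrist_force: [-0.8, 0.0, 6.1]
gripper_width: 0.657
t: 5.88
position: [0.4594, 0.2929, 0.0202]
orientation: [16.2, 90.0, -158.4]
wrist_force: [-0.7, 0.4, -3.0]
gripper_width: 0.657
[-0.01129347  0.11574062 -0.00310495] [0.45943016 0.29292097 0.0201802 ] [  16.15956945   89.98072851 -158.4068664 ]
36706 ((498.53399658203125, 295.8824462890625), (108.09812927246094, 125.69380187988281), 4.157797813415527)
```

View pics/w2.png

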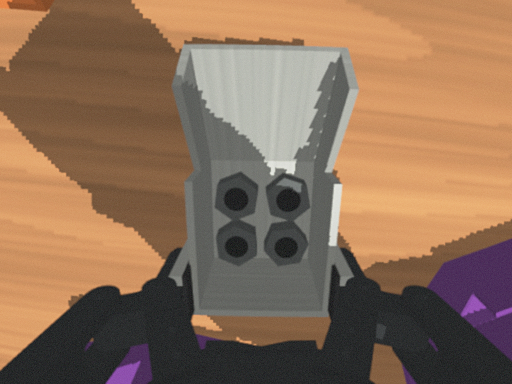

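```bash
python3 -m pendant '0 0 15 0;0 0 35 0;0 0 60 0;0 0 85 0;0 0 110 0;0 0 125 0;0 0 130 0;0 0 130 0'
python3 - <<'E'
from h import *
s=sense();print(s["torque"],s["position"])
m,im,d=grab("wrist");P=cloud(m,d)
for p in ((265,46),(262,313),(320,313),(200,313),(262,70),(262,120)): print(p,px(m,d,*p).round(3))
for c in ("top","scene"):
    m,im,d=grab(c,c+"2.png");P=cloud(m,d)
    for lo,hi in ((.04,.07),(.052,.07)):
        q,r=rect(P,lo,hi,(.557,-.026),.08); print(c,len(q),np.round(r[0],1),np.round(r[1],1),round(r[2],2))
    for l in ("box","rail_entry","ledge"): print(l,[(round(r["score"],2),w(m,r["position"]).round(3).tolist()) for r in mark_of(c,l)[:1]])
    q,r=rect(P,.015,.06,(.475,-.32),.045); print("rib",c,len(q),np.round(r[0],1),np.round(r[1],1),round(r[2],2),q[:,2].max())
    q,r=rect(P,.003,.05,(.475,-.32),.068); print("plate",len(q),np.round(r[0],1),np.round(r[1],1),round(r[2],2))
E
```

```text
t: 6.6
position: [0.4603, 0.2936, 0.1515]
orientation: [-155.1, 89.8, 30.3]
wrist_force: [-0.3, 0.4, -3.6]
gripper_width: 0.655
[ 0.01889986  0.00569738 -0.01132444] [0.46025014 0.29361083 0.15150967]
(265, 46) [0.552 0.301 0.177]
(262, 313) [0.448 0.292 0.185]
(320, 313) [0.449 0.267 0.184]
(200, 313) [0.445 0.318 0.185]
(262, 70) [0.544 0.301 0.174]
(262, 120) [0.525 0.299 0.156]
top 697 [568.1 -25.7] [137.6 104.9] 3.09
top 368 [564.7 -26.1] [128.2 104.9] 2.88
box [(0.56, [0.554, -0.024, -0.0])]
rail_entry [(0.96, [0.503, -0.029, 0.045])]
ledge [(0.64, [0.63, -0.023, 0.05])]
rib top 89 [ 473.9 -318.3] [31.7 14.1] 64.87 0.04437573875668411
plate 1025 [ 474.  -320.4] [129.1 132.9] 26.53
scene 826 [568.2 -28.3] [134.3 104.2] 0.34
scene 389 [567.6 -26.6] [130.  104.2] 2.23
box [(0.85, [0.558, -0.027, 0.0])]
rail_entry []
ledge [(0.95, [0.634, -0.022, 0.049])]
rib scene 80 [ 478.1 -316.1] [30.4 14. ] 70.62 0.041281823645856475
plate 676 [ 474.8 -318.3] [114.  130.7] 39.4
```

```bash
python3 -m pendant '2 -10 0 0;4 -30 0 0;6 -60 0 -1;8 -90 0 -1;11 -120 0 -1;11 -150 0 -2.5;11 -180 0 -2.5;11 -210 0 -2.5;11 -240 0 -2.5;11 -270 0 -2.5;11 -295 0 -2.5;11 -312 -5 -2.5;11 -320 -15 -2.5;11 -324 -25 -2.5;11 -324 -27 -2.5;11 -324 -27 -2.5;11 -324 -27 -2.5'
python3 - <<'E'
from h import *
s=sense();print(s["torque"],s["position"],s["orientation"],s["qpos"])
m,im,d=grab("wrist","w3.png")
for p in ((265,46),(262,313)): print(p,px(m,d,*p).round(3))
for l in ("box","rail_entry","ledge","nut0_mid"): print(l,[(round(r["score"],2),w(m,r["position"]).round(3).tolist()) for r in mark_of("wrist",l)[:4]])
E
```

```text
t: 8.47
position: [0.4704, -0.029, 0.123]
orientation: [-60.8, 89.9, 122.4]
wrist_force: [-0.2, -0.9, -2.3]
gripper_width: 0.659
[0.01074197 0.07487344 0.03776206] [ 0.47037799 -0.02900144  0.12297755] [-60.75963969  89.91870338 122.35156059] [ 16.84140035  15.26253141 -18.25446594 107.07020438   5.46471609
  58.56099429 -90.55879635]
(265, 46) [ 0.563 -0.026  0.149]
(262, 313) [ 0.459 -0.03   0.157]
box []
rail_entry []
ledge []
nut0_mid [(0.92, [0.472, -0.04, 0.117])]
```

View pics/w3.png

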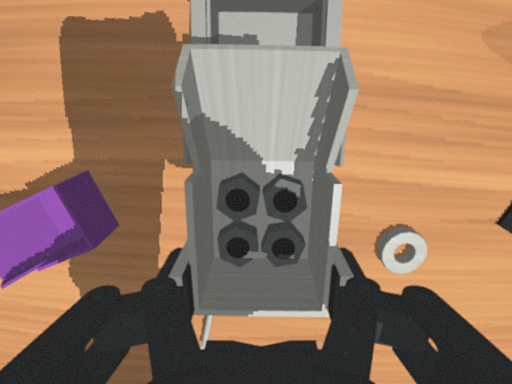

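```bash
python3 -m pendant '0 0 0 0;0 0 0 0;0 0 0 0;0 0 0 0;0 0 0 0;0 0 0 0' 1 20
python3 - <<'E'
from h import *
s=sense();print(s["torque"],s["position"])
m,im,d=grab("wrist")
for p in ((265,46),(262,313)): print(p,px(m,d,*p).round(3))
E
```

```text
t: 9.22
position: [0.4706, -0.031, 0.1233]
orientation: [43.2, 90.0, -133.9]
wrist_force: [-0.0, -1.0, -2.4]
gripper_width: 0.66
[-0.01906033  0.11239558  0.003923  ] [ 0.47056198 -0.03104744  0.12331309]
(265, 46) [ 0.563 -0.028  0.149]
(262, 313) [ 0.458 -0.032  0.157]
```

```bash
python3 -m pendant '0 0 40 0;0 0 75 0;0 0 95 0;0 0 105 0;0 0 105 0;0 0 95 0;0 0 75 0;0 0 50 0;0 0 25 0;0 0 8 0;0 0 0 0;0 0 0 0'
python3 - <<'E'
from h import *
s=sense();print(s["torque"],s["position"])
m,im,d=grab("wrist","w4.png")
for p in ((265,46),(262,313)): print(p,px(m,d,*p).round(3))
E
```

```text
t: 10.27
position: [0.4666, -0.0309, 0.119]
orientation: [-8.7, 89.4, 174.3]
wrist_force: [-0.9, 0.5, -3.9]
gripper_width: 0.661
[-0.01388534  0.0668765  -0.00056133] [ 0.46656742 -0.03088668  0.11895073]
(265, 46) [ 0.559 -0.028  0.143]
(262, 313) [ 0.454 -0.032  0.151]
```

```bash
python3 -m pendant '5 5 0 7;20 20 5 14;40 40 10 21;60 60 10 28' 1 120; python3 -c "
from workcell import *
s=sense();print(s['qpos'].round(1) if hasattr(s['qpos'],'round') else s['qpos'],s['t'])"
```

```text
t: 10.65
position: [0.5329, 0.0289, 0.1355]
orientation: [142.1, 89.7, -6.7]
wrist_force: [0.7, -0.4, -3.1]
gripper_width: 0.663
[ 13.5  21.9 -24.   97.    9.9  63.  -72.3] 10.65
```

```bash
python3 -m pendant '15 15 0 7;35 35 0 14;55 55 0 21;75 75 0 28;90 90 0 35;99 100 0 42;99 100 0 49;99 100 0 56;99 100 0 63;99 100 0 70;99 100 0 77;99 100 0 84;99 100 0 91;99 100 0 98;99 100 0 105;99 100 0 112;99 100 0 119;99 100 0 126;99 100 0 133;99 100 0 140'; python3 -m pendant '0 0 -20 7;0 0 -45 12;0 0 -70 12;0 0 -90 12;0 0 -105 12;0 0 -113 12;0 0 -118 12;0 0 -120 12;0 0 -120 12;0 0 -120 12'
```

```text
t: 12.32
position: [0.6307, 0.1283, 0.1341]
orientation: [2.8, 89.9, -6.1]
wrist_force: [-0.0, -0.4, -2.1]
gripper_width: 0.658
t: 13.15
position: [0.6309, 0.1293, 0.0151]
orientation: [5.8, 89.8, 8.8]
wrist_force: [-0.4, -0.9, 1.6]
gripper_width: 0.66
```

```bash
python3 -m pendant '0 0 0 0;0 0 0 0;0 0 0 0;0 0 0 0;0 0 10 0;-10 -0.5 18 0;-22 -1 18 0;-35 -2 18 0;-35 -2 18 0;-35 -2 18 0' -1 120
python3 - <<'E'
from h import *
s=sense();print(s["torque"],s["position"],s["orientation"],s["qpos"])
m,im,d=grab("wrist","w5.png")
for c in ("top",):
    m,im,d=grab(c);P=cloud(m,d); q,r=rect(P,.03,.065,(.59,.127),.07); print(len(q),r)
E
```

```text
t: 13.98
position: [0.5948, 0.1271, 0.0321]
orientation: [-6.7, 89.9, -3.8]
wrist_force: [0.7, 0.5, 0.0]
gripper_width: 0.998
[-0.06320635 -0.0730052   0.00568529] [0.59483721 0.12705814 0.03205069] [-6.74928328 89.93334004 -3.77685317] [ 19.47113371  46.14129502 -53.09519813  89.72471422  39.73485269
  64.50902258  50.10441583]
85 ((552.233642578125, 153.72125244140625), (68.76731872558594, 24.82441520690918), 48.86310958862305)
```

View pics/w5.png

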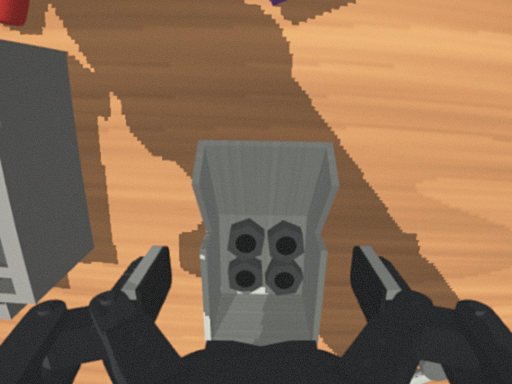

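```bash
python3 -m pendant '0 0 0 0;0 0 0 0;0 0 0 0;0 0 0 0;0 0 0 0;0 0 0 0;0 0 0 0' 1 40; python3 -m pendant '0 0 5 0;0 0 15 0;0 0 35 0;0 0 55 0;0 0 75 0;0 0 85 0;0 0 85 0;0 0 85 0'
python3 - <<'E'
from h import *
s=sense();print(s["torque"],s["position"],s["orientation"])
m,im,d=grab("wrist","w6.png")
P=cloud(m,d)
# column profile along spout axis
for v in range(60,320,20): print(v,(P[v,266]*1000).round().tolist(),im[v,266].tolist())
m,im,d=grab("top")
P=cloud(m,d); q,r=rect(P,.05,.07,(.57,-.026),.09); 
b=np.array([556.5,-26])/1000; a=np.deg2rad(2.7); R=np.array([[np.cos(a),np.sin(a)],[-np.sin(a),np.cos(a)]])
L=np.hstack([(q[:,:2]-b)@R.T,q[:,2:]])*1000
print(L[L[:,0]>45].round().astype(int).tolist())
E
```

```text
t: 14.67
position: [0.5951, 0.1272, 0.0315]
orientation: [25.2, 89.9, 28.2]
wrist_force: [1.4, 0.6, 0.5]
gripper_width: 0.668
t: 15.33
position: [0.5944, 0.1268, 0.1163]
orientation: [-92.2, 90.0, -89.2]
wrist_force: [-0.3, 0.2, -4.0]
gripper_width: 0.664
[-0.0478601  -0.00441111 -0.04458144] [0.59435575 0.12684489 0.11630241] [-92.17219473  89.97494935 -89.23533785]
60 [492.0, 126.0, -1.0] [142, 102, 72]
80 [507.0, 127.0, -1.0] [134, 97, 65]
100 [523.0, 128.0, -2.0] [125, 91, 61]
120 [538.0, 128.0, 1.0] [133, 98, 67]
140 [537.0, 126.0, 124.0] [116, 102, 88]
160 [547.0, 127.0, 120.0] [114, 117, 108]
180 [559.0, 128.0, 111.0] [109, 112, 106]
200 [573.0, 129.0, 98.0] [115, 116, 111]
220 [590.0, 130.0, 86.0] [123, 125, 121]
240 [598.0, 130.0, 98.0] [86, 88, 86]
260 [616.0, 131.0, 88.0] [124, 124, 120]
280 [624.0, 132.0, 98.0] [68, 74, 72]
300 [641.0, 133.0, 94.0] [106, 111, 106]
[[73, -11, 51], [70, 7, 53], [71, 4, 50], [70, -4, 52], [70, -6, 50], [70, -11, 53], [68, 2, 50], [68, -6, 50], [65, -1, 52], [65, -9, 50], [60, -34, 57], [60, -36, 57], [60, -39, 56], [60, -41, 59], [60, -44, 5
[... 343 characters left out ...]
8, 54], [58, 35, 55], [58, 33, 55], [57, 30, 60], [57, 28, 58], [57, 25, 60], [58, 23, 54], [57, 20, 56], [55, -23, 61], [56, -26, 55], [56, -28, 53], [56, -31, 55], [56, -34, 53], [55, -36, 56], [55, -39, 54], [55, -41, 55], [55, -43, 58], [54, -46, 58], [56, 43, 56], [55, 41, 61], [56, 38, 55], [55, 35, 57], [56, 33, 51], [56, 30, 52], [56, 28, 52], [56, 23, 50], [54, -26, 50], [52, -41, 56], [52, -43, 55], [52, -46, 56], [54, 43, 54], [53, 41, 56], [53, 38, 54], [52, 36, 58], [50, -41, 58], [49, -43, 59], [50, -46, 54], [50, 43, 59], [49, 41, 63], [50, 38, 55], [51, 36, 50], [48, -31, 52], [48, -41, 53], [47, -43, 58], [47, -45, 59], [48, 41, 55], [48, 38, 57], [48, 36, 57], [45, 38, 54]]
```

```bash
python3 -m pendant '0 -10 0 0;0 -30 0 0;2 -60 0 0;4 -90 0 0;4 -118 0 0;4 -138 0 0;4 -148 -4 0;4 -152.3 -12 0;4 -152.3 -20 0;4 -152.3 -24 0;4 -152.3 -24 0' 1 30
python3 - <<'E'
from h import *
s=sense();print(s["torque"],s["position"])
for c in ("wrist","scene"): m,im,d=grab(c,c+"7.png")
a=cv2.imread('pics/wrist7.png');b=cv2.imread('pics/scene7.png')[130:290,140:320]
cv2.imwrite('pics/c7.png',np.hstack([cv2.resize(a,(400,300)),cv2.resize(b,(340,300))]))
E
```

```text
t: 16.35
position: [0.5969, -0.0229, 0.0904]
orientation: [151.7, 89.8, 154.8]
wrist_force: [-1.2, 0.2, -3.2]
gripper_width: 0.666
[-0.03192186  0.03770572  0.0007623 ] [ 0.59694546 -0.0228944   0.09044779]
```

View pics/c7.png

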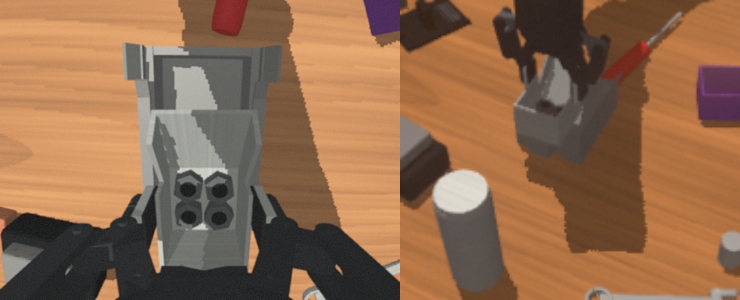

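```bash
python3 -m pendant '0 0 -2 0;-4 -0.2 -4 0;-8 -0.4 -6 0;-12 -0.6 -9 0;-15 -0.7 -12 0;-17.6 -0.8 -14.3 0;-17.6 -0.8 -14.3 0;-17.6 -0.8 -14.3 0' 1 20
python3 - <<'E'
from h import *
s=sense();print(s["torque"],s["position"],s["wrist_force"])
m,im,d=grab("wrist","w8.png");P=cloud(m,d)
for v in range(100,320,15): print(v,(P[v,266]*1000).round().tolist(),im[v,266].tolist())
E
```

```text
t: 17.12
position: [0.5823, -0.0249, 0.0813]
orientation: [-0.0, 89.7, 2.9]
wrist_force: [-3.5, 1.1, 8.3]
gripper_width: 0.662
[-0.00363192  0.26494205  0.01639108] [ 0.58225016 -0.02488952  0.08127838] [-3.51192053  1.05058219  8.28357619]
100 [510.0, -25.0, 5.0] [92, 90, 91]
115 [520.0, -24.0, 5.0] [175, 175, 170]
130 [530.0, -24.0, 5.0] [173, 175, 165]
145 [541.0, -23.0, 4.0] [170, 168, 161]
160 [536.0, -25.0, 78.0] [110, 111, 105]
175 [545.0, -24.0, 73.0] [180, 181, 174]
190 [554.0, -24.0, 70.0] [178, 179, 169]
205 [564.0, -23.0, 64.0] [179, 182, 175]
220 [575.0, -22.0, 59.0] [183, 185, 176]
235 [587.0, -21.0, 54.0] [123, 125, 119]
250 [590.0, -21.0, 66.0] [64, 68, 68]
265 [599.0, -21.0, 68.0] [67, 69, 70]
280 [614.0, -20.0, 61.0] [106, 109, 106]
295 [616.0, -20.0, 73.0] [71, 72, 73]
310 [632.0, -19.0, 65.0] [201, 204, 195]
```

```bash
python3 -m pendant '-1 0 -3 0;-1.5 0 -5 0;-2.5 -0.1 -7 0;-4 -0.2 -9.5 0;-5.5 -0.2 -12 0;-5.5 -0.2 -12 0;-5.5 -0.2 -12 0' 1 20
cat > prof.py <<'E'
from h import *
s=sense();print(s["torque"].round(3),s["position"].round(4),s["wrist_force"].round(1),s["gripper_width"])
m,im,d=grab("wrist","wp.png");P=cloud(m,d)
for v in range(100,330,15): print(v,(P[v,266]*1000).round().tolist(),im[v,266].tolist())
E
python3 prof.py
```

```text
t: 17.75
position: [0.5743, -0.0253, 0.0688]
orientation: [-134.7, 89.9, -131.7]
wrist_force: [-7.5, -0.4, 12.9]
gripper_width: 0.665
[-0.055  1.18  -0.089] [ 0.5743 -0.0253  0.0688] [-7.5 -0.4 12.9] 0.6652311764016848
100 [502.0, -26.0, 14.0] [92, 85, 72]
115 [511.0, -25.0, 3.0] [98, 100, 96]
130 [521.0, -24.0, 4.0] [176, 175, 168]
145 [531.0, -24.0, 2.0] [172, 170, 163]
160 [530.0, -25.0, 55.0] [113, 113, 109]
175 [539.0, -24.0, 55.0] [192, 195, 188]
190 [547.0, -24.0, 52.0] [192, 195, 184]
205 [556.0, -23.0, 53.0] [194, 198, 187]
220 [565.0, -23.0, 51.0] [196, 197, 187]
235 [576.0, -22.0, 48.0] [140, 141, 136]
250 [586.0, -21.0, 47.0] [113, 113, 107]
265 [589.0, -21.0, 59.0] [69, 73, 68]
280 [596.0, -21.0, 63.0] [64, 69, 65]
295 [609.0, -20.0, 58.0] [126, 129, 125]
310 [610.0, -20.0, 71.0] [77, 75, 75]
325 [616.0, -20.0, 75.0] [72, 76, 73]
```

```bash
python3 -m pendant '1 0 -2 0;2 0.1 -4 0;2 0.1 -6 0;2 0.1 -8 0;2 0.1 -9 0;2 0.1 -9 0' 1 20; python3 prof.py
```

```text
t: 18.3
position: [0.5722, -0.0254, 0.0592]
orientation: [-166.4, 89.4, -163.4]
wrist_force: [-14.2, -0.4, 16.7]
gripper_width: 0.669
[-0.272  2.629 -0.088] [ 0.5722 -0.0254  0.0592] [-14.2  -0.4  16.7] 0.6685086753266539
100 [499.0, -26.0, -1.0] [127, 90, 62]
115 [506.0, -26.0, 45.0] [101, 98, 97]
130 [517.0, -25.0, 4.0] [96, 96, 95]
145 [527.0, -24.0, 4.0] [172, 170, 164]
160 [536.0, -24.0, 4.0] [146, 143, 139]
175 [537.0, -24.0, 41.0] [197, 201, 193]
190 [546.0, -24.0, 40.0] [205, 209, 197]
205 [554.0, -23.0, 41.0] [206, 207, 199]
220 [563.0, -23.0, 42.0] [202, 206, 198]
235 [572.0, -22.0, 41.0] [205, 206, 194]
250 [582.0, -22.0, 40.0] [118, 119, 116]
265 [584.0, -22.0, 54.0] [69, 73, 70]
280 [591.0, -21.0, 57.0] [74, 76, 74]
295 [603.0, -21.0, 54.0] [116, 118, 112]
310 [603.0, -21.0, 66.0] [64, 67, 67]
325 [616.0, -20.0, 62.0] [114, 117, 113]
```

```bash
python3 -m pendant '1.5 0 -0.5 0;3 0.1 -1 0;4.5 0.2 -1.5 0;6 0.2 -2 0;6 0.2 -2 0' 1 20; python3 prof.py
```

```text
t: 18.77
position: [0.5722, -0.0255, 0.0563]
orientation: [-170.1, 88.6, -167.0]
wrist_force: [-24.7, -2.7, 24.1]
gripper_width: 0.668
[-0.443  4.891 -0.223] [ 0.5722 -0.0255  0.0563] [-24.7  -2.7  24.1] 0.6676561691980589
100 [498.0, -26.0, 0.0] [125, 92, 58]
115 [506.0, -26.0, 44.0] [100, 101, 99]
130 [517.0, -25.0, 3.0] [101, 99, 96]
145 [nan, nan, nan] [128, 125, 120]
160 [535.0, -24.0, 4.0] [175, 173, 168]
175 [538.0, -24.0, 36.0] [115, 120, 113]
190 [546.0, -24.0, 36.0] [214, 214, 205]
205 [554.0, -23.0, 37.0] [207, 212, 201]
220 [559.0, -23.0, 48.0] [111, 116, 115]
235 [567.0, -23.0, 49.0] [146, 149, 146]
250 [580.0, -22.0, 40.0] [118, 117, 112]
265 [583.0, -22.0, 53.0] [69, 73, 72]
280 [597.0, -21.0, 45.0] [111, 112, 107]
295 [603.0, -21.0, 51.0] [115, 115, 111]
310 [608.0, -20.0, 56.0] [113, 112, 110]
325 [615.0, -20.0, 61.0] [115, 115, 113]
```

View pics/wp.png

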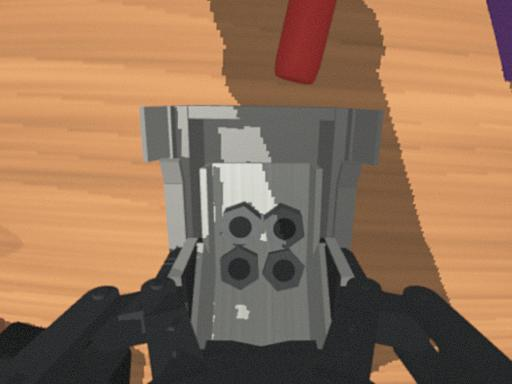

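```bash
python3 -m pendant '-5 0 2 0;-9 0 3 0;-9 0 3 0;-9 0 3 0' 1 20; python3 -m pendant '0 0 0 0;0 0 0 0;0 0 0 0;0 0 0 0;0 0 0 0' -0.42 20; python3 prof.py; cp pics/wp.png pics/w9.png
```

```text
t: 19.15
position: [0.5736, -0.026, 0.0581]
orientation: [-172.9, 89.9, -170.0]
wrist_force: [-3.9, 1.4, 1.4]
gripper_width: 0.669
t: 19.57
position: [0.575, -0.0259, 0.0582]
orientation: [17.4, 89.9, 20.3]
wrist_force: [-0.7, -0.3, -0.1]
gripper_width: 0.71
[ 0.02  -0.027 -0.026] [ 0.575  -0.0259  0.0582] [-0.7 -0.3 -0.1] 0.7098256254535388
100 [502.0, -27.0, 45.0] [95, 99, 95]
115 [511.0, -26.0, 6.0] [129, 130, 127]
130 [519.0, -26.0, 19.0] [75, 79, 78]
145 [529.0, -25.0, 8.0] [220, 221, 211]
160 [536.0, -25.0, 20.0] [111, 113, 111]
175 [545.0, -24.0, 20.0] [112, 118, 116]
190 [558.0, -23.0, 10.0] [214, 216, 207]
205 [567.0, -23.0, 12.0] [217, 218, 212]
220 [576.0, -22.0, 17.0] [197, 199, 191]
235 [582.0, -22.0, 25.0] [118, 118, 113]
250 [590.0, -22.0, 30.0] [120, 118, 115]
265 [596.0, -22.0, 37.0] [115, 117, 112]
280 [603.0, -21.0, 43.0] [121, 121, 114]
295 [592.0, -22.0, 72.0] [101, 105, 98]
310 [621.0, -20.0, 47.0] [97, 99, 97]
325 [630.0, -20.0, 49.0] [168, 167, 161]
```

View pics/w9.png

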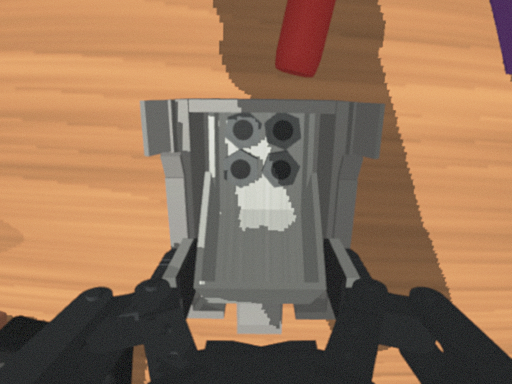

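```bash
python3 -m pendant '3 0.1 1 0;6 0.2 1 0;6 0.2 1 0' -0.42 20;  python3 -m pendant '0 0 0 0;0 0 0 0;0 0 0 0;0 0 0 0' 1 25; python3 -m pendant '-3 -0.1 1 0;-7 -0.3 3 0;-11 -0.5 6 0;-15 -0.7 9 0;-19 -0.9 13 0;-19 -0.9 13 0;-19 -0.9 13 0'; python3 prof.py; cp pics/wp.png pics/w10.png
```

```text
t: 19.87
position: [0.5815, -0.0258, 0.0592]
orientation: [13.8, 89.9, 16.7]
wrist_force: [-0.4, 0.7, -0.0]
gripper_width: 0.714
t: 20.2
position: [0.5812, -0.0258, 0.0593]
orientation: [6.0, 89.9, 8.9]
wrist_force: [1.4, -0.1, 0.2]
gripper_width: 0.673
t: 20.78
position: [0.5639, -0.0265, 0.0735]
orientation: [3.3, 89.7, 6.2]
wrist_force: [6.0, 1.0, 5.0]
gripper_width: 0.674
[ 0.026 -1.102 -0.054] [ 0.5639 -0.0265  0.0735] [6. 1. 5.] 0.6740542369523256
100 [492.0, -26.0, -0.0] [133, 96, 67]
115 [502.0, -26.0, 2.0] [99, 84, 76]
130 [507.0, -26.0, 44.0] [97, 100, 97]
145 [519.0, -25.0, 20.0] [114, 120, 117]
160 [531.0, -24.0, 11.0] [219, 222, 217]
175 [537.0, -24.0, 26.0] [120, 124, 121]
190 [549.0, -24.0, 19.0] [184, 187, 178]
205 [559.0, -23.0, 21.0] [224, 226, 220]
220 [568.0, -23.0, 25.0] [230, 232, 227]
235 [576.0, -22.0, 32.0] [111, 112, 103]
250 [581.0, -22.0, 41.0] [112, 113, 109]
265 [587.0, -22.0, 50.0] [116, 118, 113]
280 [565.0, -24.0, 99.0] [104, 104, 98]
295 [580.0, -23.0, 89.0] [108, 109, 104]
310 [597.0, -22.0, 79.0] [105, 103, 101]
325 [638.0, -19.0, 42.0] [164, 161, 154]
```

```bash
python3 -m pendant '-4 -0.2 2 0;-8 -0.4 4 0;-12 -0.5 7 0;-15 -0.7 9 0;-15 -0.7 9 0;-15 -0.7 9 0' 1 25; python3 -m pendant '0 0 0 0;2 0 6 0;8 0 12 0;14 0 20 0;16 0 30 0;14 0 40 0;14 0 50 0;14 0 50 0;14 0 50 0' 1 120; python3 prof.py; cp pics/wp.png pics/w11.png
```

```text
t: 21.33
position: [0.5469, -0.0274, 0.0814]
orientation: [-1.3, 89.9, 1.7]
wrist_force: [3.5, 0.4, 3.5]
gripper_width: 0.674
t: 22.08
position: [0.5604, -0.0273, 0.1318]
orientation: [-34.7, 90.0, -31.8]
wrist_force: [0.1, 0.6, -2.0]
gripper_width: 0.644
[ 0.057  0.018 -0.028] [ 0.5604 -0.0273  0.1318] [ 0.1  0.6 -2. ] 0.6442771537359758
100 [489.0, -26.0, 1.0] [216, 153, 101]
115 [502.0, -26.0, 0.0] [151, 113, 87]
130 [511.0, -26.0, 34.0] [35, 36, 42]
145 [520.0, -25.0, 46.0] [93, 95, 95]
160 [540.0, -23.0, 4.0] [136, 134, 132]
175 [539.0, -24.0, 62.0] [193, 196, 187]
190 [548.0, -24.0, 67.0] [197, 199, 189]
205 [558.0, -24.0, 72.0] [196, 199, 191]
220 [566.0, -23.0, 78.0] [190, 195, 185]
235 [575.0, -23.0, 83.0] [116, 117, 113]
250 [584.0, -22.0, 87.0] [102, 105, 100]
265 [588.0, -22.0, 100.0] [99, 103, 99]
280 [562.0, -25.0, 156.0] [100, 100, 98]
295 [nan, nan, nan] [107, 110, 106]
310 [585.0, -23.0, 148.0] [104, 106, 102]
325 [598.0, -22.0, 142.0] [100, 103, 99]
```

View pics/w11.png

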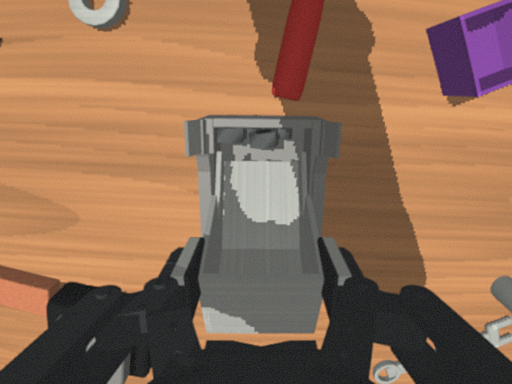

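```bash
python3 -m pendant '0 0 20 0;0 0 35 0;5 20 40 0;10 50 40 0;20 80 40 0;30 110 40 0;40 140 40 0;40 160 35 0;40 166 10 0;40 166 -20 0;40 166 -40 0;40 166 -52 0;40 166 -57 0' 1 60; python3 -m pendant '3 0 -5 0;6 0 -10 0;9 0 -15 0;12 0 -20 0;15 0 -25 0;18 0 -30 0;21 0 -34 0;23 0 -38 0;25 0 -42 0;27 0 -46 0;29 0 -50 0;30 0 -53 0;30 0 -53 0' 1 20; python3 prof.py
```

```text
t: 23.22
position: [0.6026, 0.1379, 0.0755]
orientation: [-15.4, 89.8, -12.5]
wrist_force: [0.5, -4.4, 22.4]
gripper_width: 0.646
t: 24.3
position: [0.6498, 0.1418, 0.0391]
orientation: [10.5, 87.5, 13.1]
wrist_force: [12.2, -3.2, 40.8]
gripper_width: 0.646
[-0.838 -1.98   0.023] [0.6498 0.1418 0.0391] [12.2 -3.2 40.8] 0.6459753746526153
100 [578.0, 142.0, 13.0] [112, 114, 108]
115 [585.0, 142.0, 13.0] [108, 110, 105]
130 [594.0, 142.0, 9.0] [111, 115, 110]
145 [602.0, 143.0, 7.0] [104, 107, 103]
160 [612.0, 144.0, 4.0] [109, 110, 107]
175 [621.0, 144.0, 3.0] [123, 127, 122]
190 [628.0, 144.0, 8.0] [124, 128, 124]
205 [636.0, 145.0, 11.0] [127, 130, 126]
220 [645.0, 145.0, 14.0] [123, 127, 123]
235 [652.0, 145.0, 18.0] [126, 128, 124]
250 [660.0, 146.0, 21.0] [130, 133, 127]
265 [668.0, 146.0, 25.0] [120, 124, 119]
280 [652.0, 144.0, 61.0] [88, 87, 84]
295 [709.0, 149.0, -0.0] [214, 151, 99]
310 [721.0, 149.0, 1.0] [187, 133, 89]
325 [736.0, 150.0, 0.0] [197, 140, 95]
```

```bash
python3 -m pendant '8 0 6 0;18 0 10 0;18 0 12 0;18 0 12 0' 1 20; python3 -m pendant '0 0 0 0;0 0 0 0;0 0 0 0;0 0 0 0' -0.44 20; python3 prof.py
```

```text
t: 24.68
position: [0.6526, 0.1416, 0.0386]
orientation: [29.2, 89.3, 32.1]
wrist_force: [0.8, 0.6, 12.1]
gripper_width: 0.646
t: 25.02
position: [0.6481, 0.1384, 0.0325]
orientation: [-177.0, 89.9, -174.1]
wrist_force: [-0.2, 0.9, -0.5]
gripper_width: 0.723
[ 0.132 -0.008 -0.02 ] [0.6481 0.1384 0.0325] [-0.2  0.9 -0.5] 0.7226964261930667
100 [574.0, 137.0, 40.0] [108, 110, 105]
115 [581.0, 137.0, 38.0] [103, 101, 98]
130 [588.0, 138.0, 32.0] [103, 105, 100]
145 [596.0, 138.0, 25.0] [104, 106, 104]
160 [605.0, 139.0, 18.0] [102, 102, 99]
175 [615.0, 140.0, 9.0] [102, 105, 101]
190 [625.0, 140.0, 3.0] [115, 115, 113]
205 [635.0, 141.0, 2.0] [114, 115, 109]
220 [644.0, 142.0, 2.0] [114, 115, 108]
235 [654.0, 142.0, 2.0] [113, 116, 110]
250 [663.0, 143.0, 4.0] [110, 114, 109]
265 [674.0, 143.0, 2.0] [113, 112, 109]
280 [677.0, 143.0, 15.0] [96, 98, 96]
295 [677.0, 143.0, 30.0] [95, 96, 92]
310 [678.0, 143.0, 42.0] [97, 102, 96]
325 [723.0, 146.0, 0.0] [188, 134, 92]
```

```bash
python3 -m pendant '0 0 0 0;0 0 0 0;0 0 15 0;0 0 45 0;0 0 85 0;0 0 125 0;0 0 160 0' -1 20; python3 -m pendant '-5 -15 0 -7;-15 -40 0 -14;-25 -70 0 -21;-38 -100 0 -28;-50 -130 0 -35;-60 -160 0 -42;-72 -190 0 -49;-83 -220 0 -56;-95 -250 0 -63;-106 -280 0 -70;-118 -310 0 -77;-129 -340 0 -84;-141 -370 0 -91;-152 -400 0 -98;-163 -430 0 -105;-170 -450 0 -112;-174 -457 0 -115;-174 -457 0 -115;-174 -457 0 -115'
python3 - <<'E'
from h import *
s=sense();print(s["position"],s["orientation"],s["qpos"])
m,im,d=grab("wrist","w12.png");P=cloud(m,d)
for l in ("lid_grip","tab_tip","vblock"): print(l,[(round(r["score"],2),w(m,r["position"]).round(3).tolist()) for r in mark_of("wrist",l)[:2]])
q,r=rect(P,.03,.05,(.474,-.319),.04); print("rib",len(q),r)
k=np.abs(P[...,2]-.005)<.004; k&=(np.hypot(P[...,0]-.474,P[...,1]+.319)<.09)
g=im.astype(int).max(2)<75; k&=g; q=P[k]; print("plate dark",len(q),cv2.minAreaRect((q[:,:2]*1000).astype(np.float32)))
m,im,d=grab("top","t12.png");P=cloud(m,d)
b=np.array([556.5,-27.5])/1000; a=np.deg2rad(2.7); R=np.array([[np.cos(a),np.sin(a)],[-np.sin(a),np.cos(a)]])
L=np.dstack([(P[...,:2]-b)@R.T,P[...,2:]])*1000
k=(abs(L[...,0])<48)&(abs(L[...,1])<34)
for r0 in L[k][L[k][:,2]>7]: print(r0.round().astype(int).tolist(),end=' ')
print([(round(r["score"],2),w(m,r["position"]).round(3).tolist()) for r in mark_of("top","nut0_mid")])
big=cv2.resize(im[150:240,250:320],(420,540),interpolation=cv2.INTER_CUBIC)[:,:,::-1]
cv2.imwrite('pics/c12.png',np.hstack([cv2.resize(big,(330,420)),cv2.resize(cv2.imread('pics/w12.png'),(460,420))]))
E
```

```text
t: 25.65
position: [0.6485, 0.139, 0.1969]
orientation: [29.0, 89.9, 31.9]
wrist_force: [1.3, -0.7, 0.6]
gripper_width: 0.998
t: 27.23
position: [0.4747, -0.318, 0.1938]
orientation: [122.7, 89.9, 10.7]
wrist_force: [1.1, 0.4, -0.5]
gripper_width: 1.002
[ 0.47474193 -0.31795708  0.1938439 ] [122.66939839  89.9366148   10.68179857] [ 55.322319    24.94980799 -32.81927728  85.74159044  13.76948991
  73.31602873  -0.99437875]
lid_grip [(0.66, [0.476, -0.316, 0.022])]
tab_tip [(0.64, [0.548, -0.353, 0.001])]
vblock [(0.97, [0.461, -0.39, -0.001])]
rib 426 ((474.6123046875, -317.33331298828125), (29.586668014526367, 13.938995361328125), 64.92498016357422)
plate dark 5808 ((482.2138671875, -333.13690185546875), (101.41580963134766, 133.22279357910156), 64.61300659179688)
[48, -27, 7] [47, 26, 9] [45, 32, 7] [44, 8, 7] [43, -8, 8] [41, 11, 9] [39, 16, 7] [37, -34, 7] [35, -5, 7] [35, -15, 8] [34, 27, 8] [32, -18, 8] [29, -25, 12] [25, -4, 9] [24, -15, 10] [18, 33, 7] [17, 7, 7] [16, -1, 11] [17, -7, 7] [13, 33, 8] [12, 30, 10] [10, 31, 8] [10, 25, 8] [10, 17, 8] [7, 20, 8] [6, 4, 9] [5, 25,
[... 1599 characters left out ...]
44, -21, 26] [-44, -23, 30] [-44, -27, 23] [-44, -29, 27] [-44, -32, 20] [-44, 33, 24] [-44, 30, 27] [-44, 28, 26] [-44, 25, 27] [-45, 23, 27] [-44, 20, 22] [-44, 17, 22] [-44, 15, 15] [-44, 10, 18] [-45, 7, 22] [-45, 5, 24] [-46, 2, 29] [-45, -1, 24] [-46, -3, 29] [-45, -6, 20] [-45, -8, 21] [-45, -11, 22] [-45, -14, 17] [-46, -16, 23] [-46, -19, 21] [-46, -21, 21] [-47, -23, 29] [-46, -26, 25] [-46, -29, 21] [-46, -32, 21] [-46, 33, 21] [-46, 30, 20] [-47, 28, 24] [-47, 25, 28] [-47, 23, 28] [-47, 20, 27] [-47, 18, 22] [-46, 15, 12] [-47, 10, 16] [-48, 7, 25] [-48, 5, 24] [-48, -1, 22] [-48, -3, 23] [-47, -9, 17] [-48, -11, 21] [-48, -14, 18] [-48, -16, 18] [(0.59, [0.534, -0.017, 0.008])]
```

View pics/c12.png

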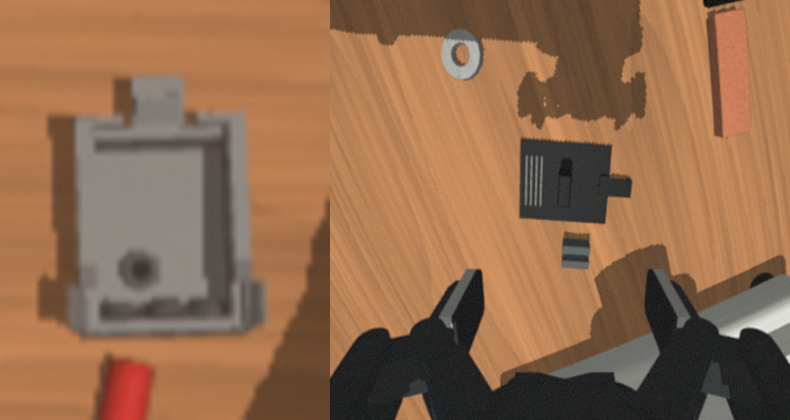

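```bash
python3 -m pendant '0 0.6 -30 -3;0 0.6 -65 -3;0 0.6 -100 -3;0 0.6 -135 -3;0 0.6 -160 -3;0 0.6 -174 -3;0 0.6 -181 -3;0 0.6 -181 -3;0 0.6 -181 -3' -1 60; python3 -m pendant '0 0 0 0;0 0 0 0;0 0 0 0;0 0 0 0;0 0 0 0;0 0 0 0;0 0 0 0;0 0 0 0' 1 60; python3 -m pendant '0 0 15 0;0 0 40 0;0 0 70 0;0 0 100 0;0 0 120 0;0 0 125 0;0 0 125 0;0 0 125 0'
python3 - <<'E'
from h import *
s=sense();print(s["position"],s["orientation"],s["qpos"],s["torque"])
m,im,d=grab("wrist","w13.png");P=cloud(m,d)
TR=s["position"]
q=P.reshape(-1,3);k=(q[:,2]>.1)&(q[:,2]<.2)&(np.hypot(*(q[:,:2]-TR[:2]).T)<.1)&(im.reshape(-1,3).max(1)<90)
q=q[k]; print(len(q),np.percentile(q[:,2],[5,25,50,75,95]))
k2=(q[:,2]>.112)&(q[:,2]<.122)
# plate plane
qq=q[abs(q[:,2]-np.median(q[:,2]))<.006]; A=np.c_[qq[:,:2]-TR[:2],np.ones(len(qq))]; print("plane",np.linalg.lstsq(A,qq[:,2],rcond=None)[0],len(qq))
E
```

```text
t: 28.28
position: [0.4753, -0.3177, 0.0126]
orientation: [103.4, 89.9, -11.6]
wrist_force: [-0.4, -0.4, 0.2]
gripper_width: 1.002
t: 28.95
position: [0.4749, -0.3181, 0.0125]
orientation: [79.0, 89.9, -36.0]
wrist_force: [-0.3, 0.2, 2.3]
gripper_width: 0.155
t: 29.62
position: [0.4735, -0.3175, 0.1356]
orientation: [-90.7, 89.9, 154.3]
wrist_force: [-0.5, 0.1, -0.7]
gripper_width: 0.153
[ 0.47347432 -0.31746471  0.13560081] [-90.65189476  89.86269021 154.28044636] [ 54.4664015   27.5443879  -31.44046679  90.53648627  15.26458309
  66.38154679  -5.33620804] [-0.02047668 -0.02575929 -0.02427537]
33049 [0.12706805 0.12786359 0.13190101 0.18568202 0.19612283]
plane [ 0.00658863 -0.02940876  0.12872357] 18617
```

View pics/w13.png

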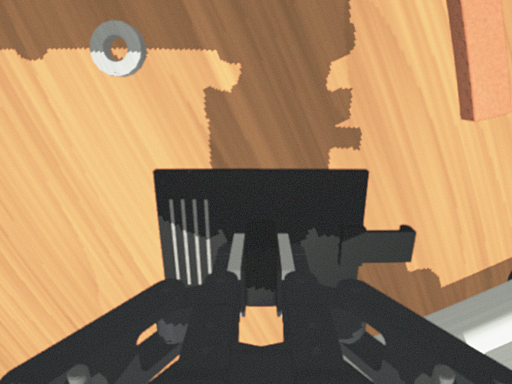

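```bash
python3 -m pendant '-1 15 0 4;-3 45 0 8;-5 75 0 12;-7 105 0 16;-9 135 0 20;-11 165 0 24;-13 195 0 27.8;-15 225 0 27.8;-17 255 0 27.8;-17 275 0 27.8;-17 286 0 27.8;-17 286 0 27.8;-17 286 0 27.8' 1 60
python3 - <<'E'
from h import *
s=sense();print(s["position"],s["orientation"])
for c in ("wrist","top","scene"):
    m,im,d=grab(c,c+"14.png");P=cloud(m,d)
    for l in ("rail_entry","ledge","box","tab_tip","lid_grip"): print(c,l,[(round(r["score"],2),w(m,r["position"]).round(4).tolist()) for r in mark_of(c,l)[:1]])
    b=np.array([556.5,-26.5])/1000; a=np.deg2rad(2.7); R=np.array([[np.cos(a),np.sin(a)],[-np.sin(a),np.cos(a)]])
    L=np.dstack([(P[...,:2]-b)@R.T,P[...,2:]])*1000; L=L.reshape(-1,3)
    k=(L[:,2]>50)&(L[:,2]<70)
    for x0 in (-26,-10,5,20,35):
        y=L[k&(abs(L[:,0]-x0)<8)&(abs(L[:,1])<60)][:,1]
        print(x0,[ (len(v),np.percentile(v,[3,97]).round(1).tolist()) for v in (y[y<0],y[y>0]) if len(v)>2])
    v=L[k&(abs(abs(L[:,1])-36)<8)&(L[:,0]>50)&(L[:,0]<75)][:,0]
    if len(v): print("post x",len(v),np.percentile(v,[3,97]).round(1))
    v=L[(L[:,2]>38)&(L[:,2]<50)&(abs(L[:,1])<30)&(L[:,0]<-40)&(L[:,0]>-75)][:,0]
    if len(v): print("entry x",len(v),np.percentile(v,[3,97]).round(1))
E
```

```text
t: 30.75
position: [0.4569, -0.0326, 0.1361]
orientation: [-75.8, 89.9, -163.1]
wrist_force: [-0.8, -0.9, -0.7]
gripper_width: 0.155
[ 0.45691254 -0.03262644  0.13606902] [ -75.81734282   89.88902002 -163.05887215]
wrist rail_entry []
wrist ledge [(0.61, [0.6302, -0.0216, 0.0463])]
wrist box [(0.86, [0.5604, -0.0262, -0.0017])]
wrist tab_tip [(0.83, [0.5388, -0.0307, 0.1295])]
wrist lid_grip []
-26 [(317, [37.3, 51.3])]
-10 [(314, [36.8, 46.0])]
5 [(299, [37.0, 46.0])]
20 [(75, [-46.4, -37.2]), (269, [37.2, 45.4])]
35 [(229, [-46.3, -37.4]), (277, [37.0, 45.6])]
post x 524 [50.8 61.8]
entry x 123 [-54.7 -48.6]
top rail_entry [(0.23, [0.6413, 0.1403, 0.0223])]
top ledge [(0.75, [0.6268, -0.0256, 0.0506])]
top box [(0.7, [0.5542, -0.0262, 0.0])]
top tab_tip [(0.26, [0.4255, -0.0057, 0.0142])]
top lid_grip [(0.68, [0.6444, 0.1373, 0.0219])]
-26 [(12, [39.8, 44.5])]
-10 [(5, [-45.0, -37.8]), (18, [38.4, 43.8])]
5 [(24, [-45.7, -37.6]), (21, [37.8, 45.4])]
20 [(24, [-46.5, -38.3]), (25, [37.2, 45.1])]
35 [(21, [-46.7, -39.1]), (25, [36.6, 44.6])]
post x 47 [50.4 60.5]
scene rail_entry [(0.86, [0.501, -0.0276, 0.0441])]
scene ledge [(0.82, [0.6326, -0.0227, 0.0488])]
scene box [(0.89, [0.5608, -0.0268, -0.0006])]
scene tab_tip [(0.49, [0.5365, -0.0264, 0.1277])]
scene lid_grip [(0.57, [0.4565, -0.0349, 0.1464])]
-26 [(23, [-51.4, -37.1]), (32, [37.0, 50.3])]
-10 [(20, [-45.8, -37.1]), (22, [37.5, 46.2])]
5 [(23, [-46.0, -36.8]), (24, [37.4, 45.4])]
20 [(23, [-46.1, -36.9]), (26, [36.1, 45.8])]
35 [(25, [-46.3, -37.0]), (27, [37.3, 45.8])]
post x 65 [52.1 64.3]
entry x 79 [-54.2 -46.1]
```

```bash
python3 -m pendant '5.7 1 -15 0;5.7 1 -35 0;5.7 1 -52 0;5.7 1 -64 0;5.7 1 -71 0;5.7 1 -75 0;5.7 1 -76 0;5.7 1 -76 0;5.7 1 -76 0'; python3 -m pendant '6 0.3 0 0;12 0.6 0 0;18 0.9 0 0;24 1.1 0 0;30 1.4 0 0;36 1.7 0 0;36 1.7 0 0'
```

```text
t: 32.4
position: [0.4639, -0.0308, 0.0617]
orientation: [80.3, 89.9, -7.0]
wrist_force: [-0.5, -0.2, -0.7]
gripper_width: 0.149
t: 32.98
position: [0.501, -0.0288, 0.0612]
orientation: [108.9, 89.9, 21.6]
wrist_force: [0.7, 1.7, -1.5]
gripper_width: 0.153
```

```bash
python3 -m pendant '4 0.2 -0.8 0;8 0.4 -1.5 0;14 0.6 -1.5 0;20 0.9 -1.5 0;26 1.2 -1.5 0;32 1.5 -1.5 0;36 1.7 -1.5 0;36 1.7 -1.5 0'; python3 -m pendant '4 0.2 0 0;8 0.4 0 0;12 0.6 0 0;15 0.7 0 0;18 0.8 0 0;20 0.9 0 0;20 0.9 0 0'
python3 -c "
from h import *
for c in ('top','scene'):
    m,im,d=grab(c); 
    for l in ('lid_grip','tab_tip'): print(c,l,[(round(r['score'],2),w(m,r['position']).round(4).tolist()) for r in mark_of(c,l)[:1]])"
```

```text
t: 33.65
position: [0.5364, -0.0272, 0.0596]
orientation: [111.5, 89.9, 24.3]
wrist_force: [0.2, -0.6, -0.3]
gripper_width: 0.154
t: 34.23
position: [0.5564, -0.0264, 0.0599]
orientation: [93.5, 89.9, 6.2]
wrist_force: [-0.1, -0.4, -0.4]
gripper_width: 0.15
top lid_grip [(0.64, [0.4233, -0.0011, 0.0144])]
top tab_tip []
scene lid_grip [(0.86, [0.5566, -0.029, 0.0722])]
scene tab_tip [(0.64, [0.6355, -0.0196, 0.0523])]
```

```bash
python3 -m pendant '2 0.1 0 0;4 0.2 0 0;6 0.3 0 0;8 0.4 0 0;10 0.5 0 0;10 0.5 0 0;10 0.5 0 0;10 0.5 0 0'
cat > chk.py <<'E'
from h import *
b=np.array([556.5,-26.7])/1000; a=np.deg2rad(2.65); R=np.array([[np.cos(a),np.sin(a)],[-np.sin(a),np.cos(a)]])
for c in ("wrist","scene","top"):
    m,im,d=grab(c,c+"15.png");P=cloud(m,d)
    for l in ("tab_tip","lid_grip"): print(c,l,[(round(r["score"],2),w(m,r["position"]).round(4).tolist()) for r in mark_of(c,l)[:1]])
    L=np.dstack([(P[...,:2]-b)@R.T,P[...,2:]])*1000
    k=(im.astype(int).max(2)<80)&(abs(L[...,1])<10)&(L[...,0]>45)&(L[...,0]<95)&(L[...,2]>40)&(L[...,2]<75)
    q=L[k]; q=q[q[:,0].argsort()]; 
    for x0 in range(46,94,4):
        z=q[(q[:,0]>=x0)&(q[:,0]<x0+4)][:,2]
        if len(z): print(c,x0,len(z),np.median(z).round(1),end=' | ')
    print()
E
python3 chk.py
```

```text
t: 35.2
position: [0.5599, -0.0263, 0.0589]
orientation: [-84.7, 89.3, -172.0]
wrist_force: [-10.3, -0.7, 6.4]
gripper_width: 0.151
wrist tab_tip [(0.8, [0.6418, -0.0245, 0.048])]
wrist lid_grip [(0.78, [0.5621, -0.0214, 0.068])]
wrist 46 259 55.8 | wrist 50 255 55.7 | wrist 54 251 55.6 | wrist 58 224 55.5 | wrist 62 242 55.5 | wrist 66 232 55.4 | wrist 70 232 55.4 | wrist 74 232 55.4 | wrist 78 266 55.1 | wrist 82 89 55.2 | 
scene tab_tip [(0.38, [0.6408, -0.0168, 0.049])]
scene lid_grip [(0.65, [0.5585, -0.029, 0.0701])]
scene 46 9 56.4 | scene 50 12 55.9 | scene 54 13 56.1 | scene 58 13 55.5 | scene 62 14 56.0 | scene 66 11 55.1 | scene 70 13 55.2 | scene 74 12 55.3 | scene 78 12 55.4 | scene 82 28 52.9 | scene 86 3 52.7 | 
top tab_tip []
top lid_grip [(0.69, [0.5565, -0.0276, 0.0694])]
```

```bash
python3 -m pendant '-4 -0.2 0 0;-6 -0.3 0.5 0;-6 -0.3 0.5 0;-6 -0.3 0.5 0' 1 20; python3 -m pendant '0 0 0 0;0 0 0 0;0 0 0 0;0 0 0 0;0 0 0 0;0 0 0 0;0 0 4 0;0 0 15 0;0 0 35 0;0 0 65 0;0 0 100 0;0 0 130 0;0 0 130 0' -0.5; python3 chk.py
python3 - <<'E'
from h import *
print(sense()["t"])
b=np.array([556.5,-26.7])/1000; a=np.deg2rad(2.65); R=np.array([[np.cos(a),np.sin(a)],[-np.sin(a),np.cos(a)]])
m,im,d=grab("wrist","w16.png");P=cloud(m,d);L=np.dstack([(P[...,:2]-b)@R.T,P[...,2:]])*1000
L=L.reshape(-1,3)
k=(abs(L[:,0])<25)&(abs(L[:,1])<22)&(L[:,2]>75)&(L[:,2]<95); print("rib",k.sum(),cv2.minAreaRect(L[k][:,:2].astype(np.float32)),np.median(L[k][:,2]))
k=(abs(L[:,0])<50)&(abs(L[:,1])<36)&(abs(L[:,2]-51)<5); q=L[k];print("plate",np.linalg.lstsq(np.c_[q[:,:2],np.ones(len(q))],q[:,2],rcond=None)[0])
m,im,d=grab("top");P=cloud(m,d)
for z in ((.03,.065),(-.002,.012)):
    q,r=rect(P,*z,(.645,.14),.05); print("pan",len(q),np.round(r[0],1),np.round(r[1],1),np.median(q[:,2]))
E
```

```text
t: 35.98
position: [0.5595, -0.0263, 0.0601]
orientation: [94.5, 90.0, 7.3]
wrist_force: [-0.4, -0.2, -0.7]
gripper_width: 0.153
t: 37.07
position: [0.5639, -0.025, 0.1983]
orientation: [87.0, 89.2, -0.2]
wrist_force: [0.9, 0.3, 0.4]
gripper_width: 0.747
wrist tab_tip [(0.68, [0.6401, -0.024, 0.0462])]
wrist lid_grip [(0.57, [0.5619, -0.0249, 0.0664])]
wrist 46 87 55.6 | wrist 50 86 55.6 | wrist 54 83 55.5 | wrist 58 77 55.5 | wrist 62 80 55.7 | wrist 66 79 55.6 | wrist 70 79 55.5 | wrist 74 77 55.6 | wrist 78 83 55.5 | wrist 82 13 55.1 | 
scene tab_tip [(0.39, [0.6418, -0.0183, 0.0475])]
scene lid_grip [(0.7, [0.5577, -0.0287, 0.0679])]
scene 46 10 56.0 | scene 50 9 56.7 | scene 54 17 55.9 | scene 58 10 55.7 | scene 62 13 56.6 | scene 66 12 55.0 | scene 70 10 55.8 | scene 74 12 56.1 | scene 78 12 56.2 | scene 82 28 51.8 | 
top tab_tip []
top lid_grip [(0.63, [0.5571, -0.0306, 0.0666])]

37.5167
rib 610 ((2.9602808952331543, 0.6024656295776367), (29.795738220214844, 13.47276782989502), 89.99445343017578) 84.45823542374706
plate [2.33652861e-03 4.59882381e-04 5.07766338e+01]
pan 142 [641.  139.7] [77.6 58.4] 0.04394276451110091
pan 648 [650.6 140.8] [88.2 98.4] 0.0018998363815507491
```

```bash
python3 -m pendant '0 0 0 0;0 0 0 0;0 0 0 0'; python3 -c "
from workcell import *
print(sign_off())"
```

```text
t: 37.87
position: [0.5592, -0.0263, 0.1899]
orientation: [-121.4, 90.0, 151.4]
wrist_force: [0.4, 0.3, -0.9]
gripper_width: 0.748
the job is handed in; nothing more can be done
None
```

I tipped the nuts into the box, stood the pan upright on the bench, slid the lid home and handed the job in at about 38 s of the 64 s allowed. Sign-off gives no verdict.

**Pouring:** The pan did not swing in the fingers under its own weight, even at 20 N. I tilted it against the box's stop posts instead. When I loosened the grip it dropped off the posts into the box rather than just tipping. I gripped it again there, levered it to about 70° and lifted it out empty. I then pressed it level on the bench, where the wrist force reached about 41 N for a moment. It was fingers and pan pressing, not the arm or gripper body.

**Last checks:**
- **Nuts:** Before the lid went on, one lay flat and three stood on edge against the entry wall. All were below about 30 mm. They were not visible afterwards.
- **Lid:** It is about 3 mm past the box's middle, 0.6 mm off centre and level. The tongue is flat about 55.5 mm up, so it has clicked down. The 3 mm is slightly beyond the listed home of 0 to 2 mm but inside the judged −3 to 6 mm; my box position is only good to about 1–2 mm.
- **Pan:** It measured flat and upright right after release; a last look from the top camera found it in the same place.
- **Arm:** The gripper is clear of everything.
- **Bystanders:** I did not measure their positions again at the end, but nothing seen or felt showed the robot touching one.

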